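# Unlatch and open the preheater guard gate

## Robot

A 6-joint arm with a two-finger parallel gripper is mounted at the origin on the work surface. World frame = base frame: x ahead of the robot, y to its left, z up, the work surface at z = 0. Lengths are in m, angles in rad, forces in N, time in s.
With the tool pointing down it reaches from about 0.375 to 0.9 m from the base axis. Payload 3.1 kg.
Tool frame: the origin (TCP) lies at the centre of the arm's flange, where the gripper is bolted on; the fingertips stand 182 mm ahead of it and the grasp point (between the pads) lies 164 mm ahead of it; z points along the fingers, y is the line along which they close (so a half turn about z gives the same grasp; the last joint's range is limited). The gripper opens to 87 mm and grips with 3 to 60 N. Pads are 19 mm wide; open, the fingers measure 117 mm over their backs; the gripper's body (75 mm by 190 mm) begins 51 mm behind the grasp point.
Start: joints at [-1.458, 0.527, 1.433, -0, 1.181, -0.178], TCP at [0.179, -0.599, 0.405] pointing down, gripper open.
Joint ranges: [-3.08, 3.08], [-0.75, 2.2], [0.22, 2.44], [-1.43, 4.57], [0, 2.65], [-2.85, 2.85]. Speed limits (rad/s): [2.79, 2.79, 3.14, 3.14, 3.14, 3.14].

## Interface

Orientations are given as a unit quaternion [x, y, z, w].
In Python, from rig import * gives the robot as it stands.
- The arm moves only by the tool move_arm, never from a script. Its argument "commands" is a list that holds one entry, the list of rows, each a list of 6 numbers: the shift along the tool's x, y, z in units of 40 mm (1.0 is 40 mm), then the turn, a rotation vector about the tool's x, y, z in rad. A call has 1 to 12 rows; each row is the pose to reach, as a shift and turn from the pose commanded when the call began, along the tool's axes at that moment; what a row does not reach only later rows make up. A row lasts 1/8 s, in which the tool goes at most 62.5 mm and 10.7 degrees, less where a joint would pass 70% of its speed; a pose out of reach is approached as far as the arm can. A call with a gripper value outside its range is refused whole. "claw" is the closure, from -1 (fully open) to 1 (shut), so that 0 is half open, set as the call begins (left out, the last holds). The fingers move at their own pace and stop on an object; "squeeze" is the grip in N (left out, the last holds). Time passes only in rows, so rows that repeat a pose let the fingers close. It gives the time, the measured TCP pose, the force, the opening and the grip force at its end, in the units of the state.
- get_obs(): the state, without advancing time (a new reading comes with each control period).
- camera(name): name is "side" or "top" or "wrist"; returns a dict with "pixels" (480x640x3 uint8, blue, green, red), "range_z" (480x640 float32, m along the optical axis (not along the pixel's ray), 0 where there is no reading), "camera_matrix" (3x3 intrinsics, pixels), "extrinsics" (4x4, takes a point from world to camera coordinates). Camera axes: x right, y up, looking along -z (the intrinsics and any distortion apply to the point x, -y, -z); pixel columns grow to the right and rows downward; lengths in m; the calibration is good to about 2 mm. A picture is of the moment at which its call begins.
- hand_in(): hands the job in; it is judged then, once.
The state is a dict: "time": time; "q": joint angles; "joint_velocities": joint speeds; "joint_torque": joint torques, N m; "position": TCP position; "tool_rot": TCP orientation; "ft_force": force on the tool from outside, world axes, zero at the start; "moment": the same for the moment, N m; "grip_width": finger opening in m; "grip_force": force on a finger pad.
Only numpy, scipy, OpenCV 4.12 (cv2) and the standard library are available. Lean on these libraries where they do the work, as an engineer would, in place of code of your own. Each camera call takes 0.05 s, during which the arm holds its last target. There are 200 camera calls.

## Task

Open the yellow guard gate of the board preheater: lift the steel latch bar by its red tab until it is free of the catch, and swing the gate wide open, leaving the bar lying back down on the gate. The catch has been adjusted to a height you do not know and is delicate, so feel your way: never strain the bar against its lip or the rubber hood above. Swing the gate without flinging it, and leave the bottle, jar and screwdriver where they are.

Things in the scene. Friction and masses are not known exactly. Their poses are not given: they have to be found in the camera images.
- guard: Preheater with guard, fixed: black housing 40 mm high, clear panes to 130 mm, yellow gate across its front. Origin: on the bench, middle of the front; x points into it, y left along the front as the robot sees it, z up. Gate hinge at x 0, y +90 mm; steel catch post, 12 mm square, 180 mm high, at x +14, y -49 mm. Nothing fixed stands farther to -y: the red tab overhangs free there.
- gate (a joint): Opening angle: 0 shut, 1.57 square to the front, stop at 1.75. It swings to the front (-x of the guard; clockwise seen from above) and stays where left (hinge friction 0.15 N m, damping 0.1 N m s/rad). Yellow frame 130 mm long, 50 to 150 mm high, 10 mm thick, from the hinge towards -y of the guard when shut.
- gate_hinge (a point): Point on the vertical hinge axis of the gate at bench height. Axes as those of guard; it does not turn with the gate.
- latch_pivot (a point): Pivot of the latch bar: 16 mm in front of the gate's middle plane, 30 mm from the hinge axis along the gate, 128 mm above the bench. Turns with the gate; x through the gate towards the inside, y along the gate to the hinge, z up.
- latch (a joint): Lift angle of the bar about its pivot: 0 lying level on its rest, up to 0.5 rad, free end up. It falls back by its own weight (about 0.12 kg). Steel, 8 mm square, running from the pivot 156 mm away from the hinge, past the gate's end and through the catch.
- latch_tab (a point): Middle of the grip of the red tab on the bar's free end: 150 mm from the pivot, 24 mm above the bar's centre line (bar down: 152 mm above the bench). Tab 12 mm thick (point x), 28 mm long (point y, along the bar), 2 to 38 mm above the centre line; pinch it across x from above, free on both sides. Turns with bar and gate; both at 0: axes as guard.
- catch: Bracket, fixed; origin at guard x 0, y -48, z 140 mm, 108 mm from the pivot along the bar. Steel lip 3 mm in front of the bar, 8 mm wide, height unknown: top 5 to 27 mm above the resting bar's underside. Rubber hood 13.5 mm above the lip's top: the bar must leave to the front between them, play 2.5 to 5 mm. Hood sprung 3 N/mm for 4 mm, then rigid: feel it to find the height.
- bottle: Loose blue bottle, 38 mm across, 110 mm tall, standing to the right of the guard (towards -y). Origin: centre of its underside. Leave alone.
- jar: Loose amber jar with black cap, 48 mm across, 50 mm tall, to the left of the guard. Origin: centre of its underside. Leave alone.
- screwdriver: Loose screwdriver lying to the right of the guard. Leave alone.

How it is judged:
By the outcome, as a careful person would: the job done as asked, in the order asked, and still so for the second after the job is handed in, with the robot touching nothing.
It also fails if it takes over 61 s, if anything falls off the work surface, if the arm or the gripper's body presses on something with over 40 N, if the wrist force passes 120 N, or if a joint passes its speed limit or range.

## Working session

There is one attempt and no reset: what is moved stays moved. The work goes in short steps, Python scripts to look and compute and a tool call to move; the robot and the scene stay as the last step left them, time stands still between calls to the robot, and variables do not carry over. Pictures are saved under pics/ and viewed, at most 10 in all, crops included, and the job is handed in when it is done.

Besides the shell and the picture viewer there is one more tool, called after "Emit:" by a JSON object that holds its "op" and its "data", one argument or row to a line. move_arm: Moves the arm, as the interface text tells. Its arguments: {"type":"object","properties":{"commands":{"type":"array","items":{"type":"array","items":{"type":"array","items":{"type":"number"}}}},"claw":{"type":"number"},"squeeze":{"type":"number"}},"required":["commands"]}

```bash
mkdir -p pics; ls
cat > h.py <<'E'
from rig import *
import numpy as np, cv2
from scipy.spatial.transform import Rotation as R
def cloud(c):
    K=c["camera_matrix"];E=c["extrinsics"];d=c["range_z"]
    v,u=np.mgrid[0:480,0:640]
    p=np.stack([(u-K[0,2])/K[0,0]*d,-(v-K[1,2])/K[1,1]*d,-d],-1)
    return (p-E[:3,3])@E[:3,:3]
E
python3 - <<'E'
from h import *
o=get_obs();print({k:np.round(v,3) for k,v in o.items()})
ims=[]
for n in("top","side"):
    c=camera(n);np.savez(n+".npz",**c);cv2.imwrite(f"pics/{n}0.png",c["pixels"])
    P=cloud(c);h=cv2.cvtColor(c["pixels"],cv2.COLOR_BGR2HSV)
    for nm,lo,hi in(("red",(0,150,80),(6,255,255)),("yellow",(22,130,90),(35,255,255))):
        m=(cv2.inRange(h,lo,hi)>0)&(c["range_z"]>0)
        k,l,s,ce=cv2.connectedComponentsWithStats(m.astype(np.uint8))
        for i in range(1,k):
            if s[i,4]>25:
                q=P[l==i];print(n,nm,ce[i].round(),s[i,4],np.median(q,0).round(3),np.percentile(q,3,0).round(3),np.percentile(q,97,0).round(3))
E
```

```text
pics
{'time': np.float64(0.0), 'q': array([-1.458,  0.528,  1.434, -0.   ,  1.181, -0.178]), 'joint_velocities': array([-0.   ,  0.   , -0.001,  0.   , -0.001,  0.001]), 'joint_torque': array([-1.0000e-03, -4.4004e+01, -1.7659e+01,  6.3000e-02,  5.8000e-02,
       -0.0000e+00]), 'position': array([ 0.179, -0.598,  0.404]), 'tool_rot': array([ 0.989,  0.145,  0.   , -0.001]), 'ft_force': array([ 0.295,  0.851, -0.019]), 'moment': array([-0.015,  0.03 , -0.043]), 'grip_force': np.float64(0.0), 'grip_width': np.float64(0.087)}
top red [443. 270.] 477 [ 0.572 -0.203  0.025] [ 0.528 -0.22   0.019] [ 0.616 -0.188  0.029]
top red [375. 251.] 86 [ 0.596 -0.051  0.167] [ 0.592 -0.062  0.164] [ 0.601 -0.039  0.169]
top yellow [310. 240.] 419 [0.619 0.061 0.151] [0.612 0.003 0.148] [0.625 0.119 0.153]
side red [338. 178.] 108 [ 0.597 -0.037  0.163] [ 0.592 -0.056  0.149] [ 0.602 -0.033  0.167]
side red [361. 208.] 444 [ 0.562 -0.192  0.019] [ 0.527 -0.206  0.006] [ 0.596 -0.181  0.026]
```

View pics/top0.png

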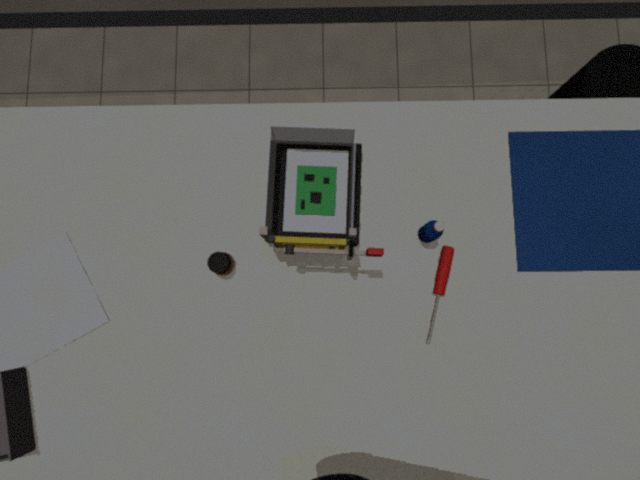

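View pics/side0.png

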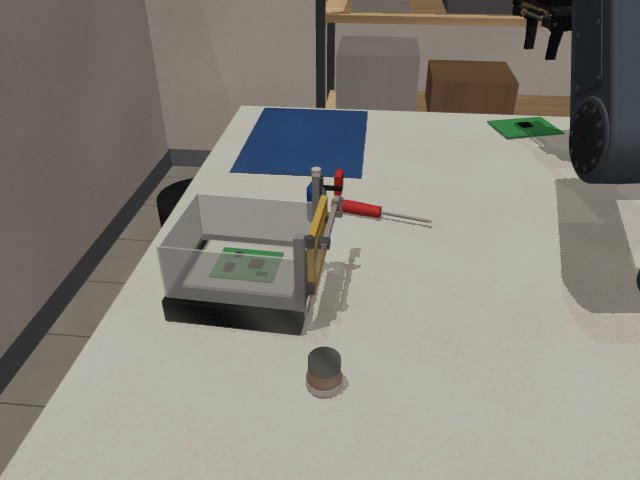

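Run:
```python
from h import *
c=dict(np.load("top.npz"));K=c["camera_matrix"];E=c["extrinsics"];P=cloud(c);h=cv2.cvtColor(c["pixels"],cv2.COLOR_BGR2HSV)
def onplane(uv,z):
    r=np.array([(uv[0]-K[0,2])/K[0,0],-(uv[1]-K[1,2])/K[1,1],-1])@E[:3,:3]; o=-E[:3,:3].T@E[:3,3]
    return o+r*(z-o[2])/r[2]
for nm,lo,hi,zz in(("yellow",(22,130,60),(35,255,255),.15),("red",(0,150,80),(6,255,255),.166),("amber",(5,100,40),(20,255,255),.02),("blue",(105,150,40),(125,255,255),.1)):
    m=cv2.inRange(h,lo,hi);k,l,s,ce=cv2.connectedComponentsWithStats(m)
    for i in range(1,k):
        if s[i,4]<20 or s[i,4]>3000: continue
        v,u=np.where(l==i);b=cv2.minAreaRect(np.stack([u,v],1).astype(np.float32))
        print(nm,s[i],"ctr",onplane(b[0],zz).round(4))
        for q in cv2.boxPoints(b): print("   ",onplane(q,zz).round(4))
        if nm=="yellow":
            d=np.array([onplane((a,e),.15)[:2] for a,e in zip(u,v)]);f=cv2.fitLine(d.astype(np.float32),cv2.DIST_L2,0,.01,.01).ravel();print("line",f,np.degrees(np.arctan2(f[0],f[1])))
cv2.imwrite("pics/crop.png",cv2.resize(c["pixels"][190:290,230:430],None,fx=4,fy=4,interpolation=cv2.INTER_CUBIC))
```

```text
yellow [275 236  72  10 518] ctr [0.6181 0.0598 0.15  ]
    [0.6141 0.1224 0.15  ]
    [0.6287 0.1218 0.15  ]
    [ 0.622  -0.0027  0.15  ]
    [ 0.6075 -0.0018  0.15  ]
line [0.05413789 0.9985335  0.61893517 0.05951175] 3.103389
red [434 246  19  49 478] ctr [ 0.5633 -0.1646  0.166 ]
    [ 0.5262 -0.1448  0.166 ]
    [ 0.6053 -0.1659  0.166 ]
    [ 0.6008 -0.1846  0.166 ]
    [ 0.5219 -0.1632  0.166 ]
red [368 249  15   6  86] ctr [ 0.5962 -0.0504  0.166 ]
    [ 0.6006 -0.0386  0.166 ]
    [ 0.6003 -0.0624  0.166 ]
    [ 0.5918 -0.0621  0.166 ]
    [ 0.5921 -0.0383  0.166 ]
amber [274 240  21   8  48] ctr [0.6268 0.1186 0.02  ]
    [0.6255 0.1406 0.02  ]
    [0.637  0.1383 0.02  ]
    [0.6281 0.0966 0.02  ]
    [0.6167 0.0989 0.02  ]
amber [296 244  13   4  30] ctr [0.625 0.081 0.02 ]
    [0.6221 0.0933 0.02  ]
    [0.6282 0.0933 0.02  ]
    [0.6279 0.0687 0.02  ]
    [0.6218 0.0688 0.02  ]
amber [314 244  32   5  72] ctr [0.6233 0.0249 0.02  ]
    [0.6196 0.0566 0.02  ]
    [0.6278 0.0565 0.02  ]
    [ 0.627  -0.0068  0.02  ]
    [ 0.6188 -0.0066  0.02  ]
amber [220 253  13  22  57] ctr [0.5875 0.2335 0.02  ]
    [0.5689 0.2483 0.02  ]
    [0.6114 0.2384 0.02  ]
    [0.6063 0.2186 0.02  ]
    [0.5638 0.2286 0.02  ]
blue [423 221  19  19 161] ctr [ 0.6408 -0.1637  0.1   ]
    [ 0.646  -0.1442  0.1   ]
    [ 0.6614 -0.1661  0.1   ]
    [ 0.6356 -0.1833  0.1   ]
    [ 0.6203 -0.1614  0.1   ]
```

View pics/crop.png

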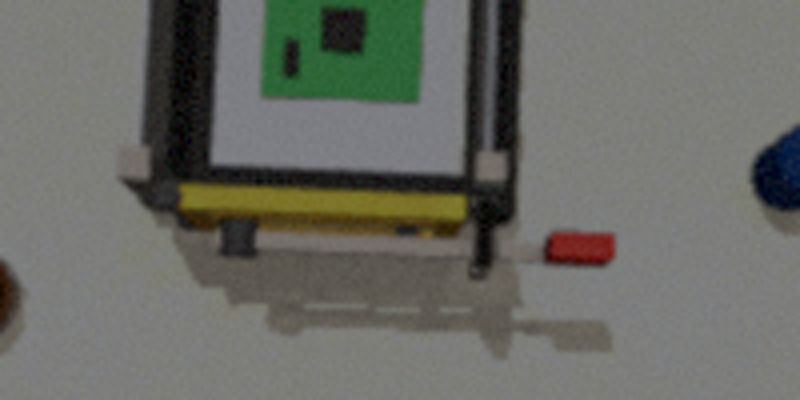

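Emit:
{"op": "move_arm", "data": {
  "commands": [
    [[0.3, -0.2, 0, 0, 0, -0.03], [1.0, -0.7, 0, 0, 0, -0.09], [2.0, -1.4, 0, 0, 0, -0.17], [3.1, -2.2, 0, 0, 0, -0.27], [4.2, -3.1, 0, 0, 0, -0.38], [5.4, -3.9, 0, 0, 0, -0.48], [6.6, -4.8, 0, 0, 0, -0.58], [7.8, -5.6, 0, 0, 0, -0.69], [9.0, -6.5, 0, 0, 0, -0.79], [10.1, -7.3, 0, 0, 0, -0.9], [11.1, -8.0, 0, 0, 0, -0.99], [11.8, -8.5, 0, 0, 0, -1.05]]
  ],
  "claw": -1
}}

```text
time: 1.6
position: [0.5345, -0.1347, 0.4047]
tool_rot: [0.782, 0.623, 0.0, -0.0]
ft_force: [0.8, 0.3, -0.4]
grip_width: 0.0871
grip_force: 0.0
```

```bash
cat >> h.py <<'E'
def psi(o): x=R.from_quat(o["tool_rot"]).as_matrix()[:,0]; return np.degrees(np.arctan2(x[1],x[0]))
def to(p,yawdeg,o=None):
    """tool-frame shift (units) and turn from the current pose to TCP p, tool down with x-axis heading yawdeg"""
    o=o or get_obs();T=R.from_quat(o["tool_rot"])
    G=R.from_euler('z',yawdeg,degrees=True)*R.from_euler('x',180,degrees=True)
    return (T.inv().apply(np.array(p)-o["position"])/.04).round(3),(T.inv()*G).as_rotvec().round(3)
E
python3 - <<'E'
from h import *
o=get_obs();print(o["time"],o["position"],psi(o),o["ft_force"]);print(to([.5965,-.051,.405],87,o))
E
```

```text
1.6 [ 0.53454274 -0.13468524  0.40469857] 77.13479398582776 [ 0.78389179  0.331499   -0.36021269]
(array([ 2.384,  1.044, -0.007]), array([-0.   , -0.001, -0.172]))
```

Emit:
{"op": "move_arm", "data": {
  "commands": [
    [[0.9, 0.4, 0, 0, 0, -0.06], [1.6, 0.7, 0, 0, 0, -0.11], [2.1, 0.9, 0, 0, 0, -0.15], [2.38, 1.04, 0, 0, 0, -0.172], [2.38, 1.04, 0, 0, 0, -0.172]]
  ]
}}

```text
time: 2.22
position: [0.5962, -0.0541, 0.4046]
tool_rot: [0.727, 0.687, -0.0, -0.0]
ft_force: [0.6, 0.1, 0.1]
grip_width: 0.0876
grip_force: 0.0
```

Run:
```python
from h import *
c=camera("wrist");o=get_obs();print(o["position"],psi(o))
cv2.imwrite("pics/w1.png",c["pixels"]);P=cloud(c);h=cv2.cvtColor(c["pixels"],cv2.COLOR_BGR2HSV)
m=cv2.inRange(h,(0,150,60),(6,255,255));k,l,s,ce=cv2.connectedComponentsWithStats(m)
for i in range(1,k):
    if s[i,4]>150:
        q=P[(l==i)&(c["range_z"]>0)];t=q[q[:,2]>.16]
        print(s[i],np.median(q,0))
        if len(t)>50:
            b=cv2.minAreaRect((t[:,:2]*1000).astype(np.float32));print(b,np.percentile(t,[2,50,98],0))
m=cv2.inRange(h,(20,110,50),(35,255,255))>0
t=P[m&(P[:,2]>.145)&(P[:,2]<.156)]
if len(t)>50:print(cv2.minAreaRect((t[:,:2]*1000).astype(np.float32)),cv2.fitLine(t[:,:2].astype(np.float32),cv2.DIST_L2,0,.01,.01).ravel())
```

```text
[ 0.59591278 -0.05464848  0.40458549] 86.67797355708915
[311 241  16  40 593] [ 0.59629033 -0.04895961  0.16549376]
((596.2607421875, -49.636253356933594), (26.70794105529785, 10.029683113098145), 86.873291015625) [[ 0.59127234 -0.06230393  0.16413703]
 [ 0.59629033 -0.04895961  0.16549376]
 [ 0.60136977 -0.03681787  0.16689046]]
[262 327  81  16 722] [ 0.55552051 -0.19292683  0.02076218]Traceback (most recent call last):
  File "<stdin>", line 12, in <module>
ValueError: operands could not be broadcast together with shapes (480,640) (480,3)
```

View pics/w1.png

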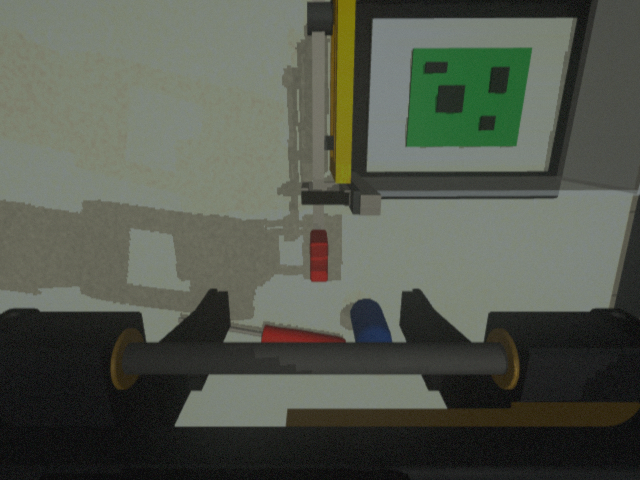

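Run:
```python
from h import *
o=get_obs();print(to([.5963,-.050,.317],86.9,o))
```

```text
(array([0.117, 0.005, 2.19 ]), array([-0.001,  0.   , -0.004]))
```

Emit:
{"op": "move_arm", "data": {
  "commands": [
    [[0.1, 0, 0.4, 0, 0, 0], [0.11, 0, 1.0, 0, 0, 0], [0.11, 0, 1.5, 0, 0, 0], [0.11, 0, 1.9, 0, 0, 0], [0.11, 0, 2.1, 0, 0, 0], [0.11, 0, 2.19, 0, 0, 0], [0.11, 0, 2.19, 0, 0, 0], [0.11, 0, 2.19, 0, 0, 0]]
  ],
  "claw": -0.1
}}

```text
time: 3.28
position: [0.5966, -0.0501, 0.3178]
tool_rot: [0.727, 0.686, 0.0, 0.001]
ft_force: [-0.2, -0.8, -0.1]
grip_width: 0.0477
grip_force: 0.0
```

Run:
```python
from h import *
c=camera("wrist");o=get_obs();print(o["position"],psi(o),o["ft_force"],o["grip_width"])
cv2.imwrite("pics/w2.png",c["pixels"]);P=cloud(c);h=cv2.cvtColor(c["pixels"],cv2.COLOR_BGR2HSV)
m=cv2.inRange(h,(0,150,60),(6,255,255));k,l,s,ce=cv2.connectedComponentsWithStats(m)
for i in range(1,k):
    q=P[(l==i)&(c["range_z"]>0)];t=q[q[:,2]>.155] if len(q) else q
    if len(t)>150:
            b=cv2.minAreaRect((t[:,:2]*1000).astype(np.float32));print(b,np.percentile(t,[2,50,98],0))
```

```text
[ 0.59660181 -0.0500753   0.31782624] 86.68373402409898 [-0.41488804 -0.77720445 -0.3147926 ] 0.04804944164107811
((596.5762939453125, -43.42317199707031), (15.26418685913086, 10.736061096191406), 87.21856689453125) [[ 0.59141824 -0.05019964  0.16414686]
 [ 0.59666529 -0.04307942  0.16550507]
 [ 0.60180855 -0.03665919  0.16665147]]
```

View pics/w2.png

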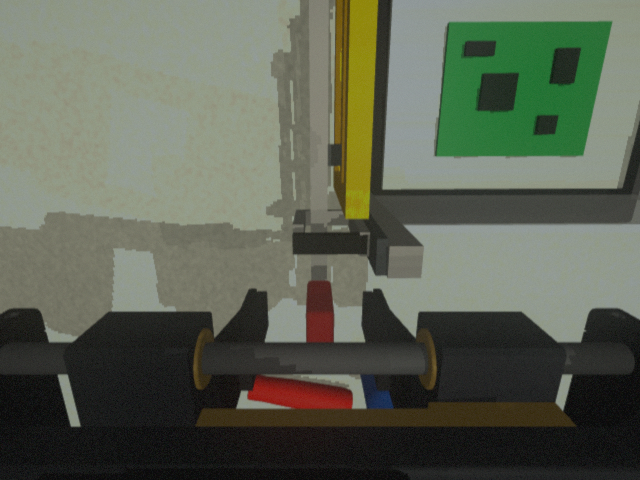

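Emit:
{"op": "move_arm", "data": {
  "commands": [
    [[0, 0, 0, 0, 0, 0], [0, 0, 0, 0, 0, 0], [0, 0, 0, 0, 0, 0], [0, 0, 0, 0, 0, 0], [0, 0, 0, 0, 0, 0], [0, 0, 0, 0, 0, 0]]
  ],
  "claw": 1,
  "squeeze": 10
}}

```text
time: 4.08
position: [0.5966, -0.05, 0.3172]
tool_rot: [0.727, 0.686, 0.0, 0.0]
ft_force: [0.7, -0.0, -0.8]
grip_width: 0.0119
grip_force: 10.0
```

Run:
```python
from h import *
o=get_obs();print(o["position"],psi(o),o["ft_force"],o["moment"],o["grip_width"],o["grip_force"])
# lift table: tool-frame shift for bar angle a; pivot is 150 mm toward +tool x, 24+? mm below grasp
for cat in [4,6,8,10,12,14,16,18,20,22,24,26,28,30,32]:
    a=np.arctan(cat/108)
    r=np.array([-.150,0,-.026-.164])  # pivot->TCP in tool axes (x toward hinge, z down)
    for s in (1,):
        Rr=R.from_rotvec([0,s*a,0]); d=Rr.apply(r)-r
        print(cat,(d/.04).round(3),s*round(a,4))
```

```text
[ 0.59659346 -0.05000915  0.3171805 ] 86.65446595571689 [ 0.66071211 -0.02601002 -0.79442538] [ 0.08806959 -0.25617112 -0.12974601] 0.011854294382217603 9.999983293237165
4 [-0.173  0.     0.142] 0.037
6 [-0.258  0.     0.215] 0.0555
8 [-0.341  0.     0.29 ] 0.0739
10 [-0.422  0.     0.366] 0.0923
12 [-0.502  0.     0.443] 0.1107
14 [-0.58   0.     0.521] 0.1289
16 [-0.656  0.     0.601] 0.1471
18 [-0.73   0.     0.681] 0.1651
20 [-0.802  0.     0.762] 0.1831
22 [-0.873  0.     0.844] 0.201
24 [-0.941  0.     0.927] 0.2187
26 [-1.008  0.     1.01 ] 0.2362
28 [-1.072  0.     1.093] 0.2537
30 [-1.135  0.     1.177] 0.2709
32 [-1.195  0.     1.261] 0.2881
```

Run:
```python
from h import *
for n in ("wrist","side"):
    c=camera(n);P=cloud(c);g=c["pixels"].max(2)
    m=(c["range_z"]>0)&(P[...,0]>.575)&(P[...,0]<.617)&(P[...,1]>-.028)&(P[...,1]<.006)&(P[...,2]>.125)
    v,u=np.where(m)
    if n=="side":
        for a,b in zip(v,u): print(a,b,g[a,b],P[a,b].round(3))
        cv2.imwrite("pics/s2.png",cv2.resize(c["pixels"][150:230,290:390],None,fx=7,fy=7,interpolation=cv2.INTER_NEAREST))
    else:
        k=m&(g<60); print(k.sum(),np.percentile(P[k],[5,50,95],0).round(4))
```

```text
26102 [[ 0.5768 -0.0267  0.1619]
 [ 0.5966 -0.0238  0.2326]
 [ 0.6153 -0.0105  0.2486]]
15 327 34 [0.612 0.004 0.418]
16 330 50 [0.608 0.006 0.417]
17 327 36 [0.612 0.006 0.416]
19 331 25 [0.607 0.006 0.413]
20 354 48 [0.577 0.006 0.413]
21 324 43 [0.616 0.006 0.411]
21 354 57 [ 0.578 -0.028  0.404]
21 355 55 [ 0.577 -0.028  0.404]
21 356 57 [ 0.576 -0.028  0.404]
22 324 51 [0.616 0.006 0.409]
22 352 57 [ 0.581 -0.023  0.404]
22 353 59 [ 0.579 -0.021  0.404]
22 354 60 [ 0.578 -0.022  0.404]
22 355 61 [ 0.577 -0.022  0.404]
22 356 61 [ 0.575 -0.02   0.405]
23 326 54 [0.613 0.006 0.408]
23 350 55 [ 0.583 -0.017  0.404]
23 351 67 [ 0.582 -0.02   0.403]
23 352 65 [ 0.58  -0.017  0.404]
23 353 60 [ 0.579 -0.018  0.404]
23 354 63 [ 0.578 -0.02   0.403]
23 355 56 [ 0.576 -0.017  0.404]
23 356 53 [ 0.575 -0.019  0.404]
24 324 47 [0.616 0.005 0.407]
24 325 50 [0.614 0.006 0.407]
24 326 51 [0.613 0.006 0.407]
24 349 63 [ 0.584 -0.013  0.403]
24 350 65 [ 0.583 -0.014  0.403]
24 351 65 [ 0.582 -0.015  0.403]
24 352 62 [ 0.58  -0.016  0.403]
24 353 57 [ 0.579 -0.017  0.403]
24 354 62 [ 0.578 -0.0
[... 28231 characters left out ...]
.128]
206 341 91 [ 0.589 -0.003  0.13 ]
206 342 103 [ 0.588 -0.002  0.131]
207 328 141 [0.609 0.002 0.13 ]
207 333 144 [0.601 0.003 0.131]
207 334 143 [0.6   0.003 0.131]
207 335 143 [0.598 0.003 0.131]
207 337 133 [0.595 0.005 0.132]
207 338 74 [ 0.594 -0.002  0.128]
207 339 88 [ 0.592 -0.002  0.129]
207 340 94 [ 0.591 -0.002  0.128]
207 341 90 [ 0.589 -0.005  0.127]
207 342 98 [ 0.588 -0.004  0.128]
208 328 140 [0.609 0.004 0.129]
208 338 83 [ 0.594 -0.004  0.125]
208 339 97 [0.592 0.001 0.128]
208 340 94 [ 0.591 -0.003  0.126]
208 341 91 [ 0.589 -0.004  0.126]
208 342 91 [ 0.588 -0.003  0.127]
209 328 140 [0.609 0.001 0.126]
209 338 78 [ 0.594 -0.001  0.125]
209 341 90 [0.589 0.    0.126]
```

View pics/s2.png

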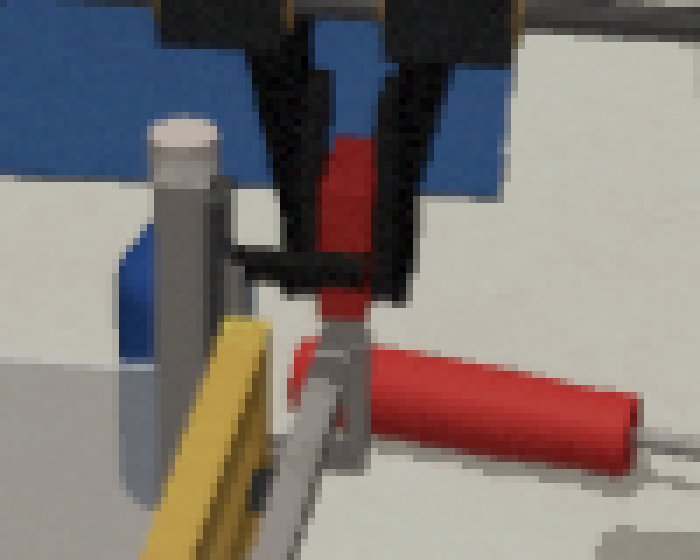

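Emit:
{"op": "move_arm", "data": {
  "commands": [
    [[0.07, 0, -0.055, 0, -0.015, 0], [0.144, 0, -0.11, 0, -0.03, 0], [0.292, 0, -0.216, 0, -0.06, 0], [0.442, 0, -0.318, 0, -0.09, 0], [0.596, 0, -0.415, 0, -0.12, 0], [0.7, 0, -0.477, 0, -0.14, 0], [0.784, 0, -0.525, 0, -0.156, 0], [0.784, 0, -0.525, 0, -0.156, 0], [0.784, 0, -0.525, 0, -0.156, 0], [0.784, 0, -0.525, 0, -0.156, 0]]
  ]
}}

```text
time: 5.42
position: [0.5982, -0.0189, 0.3381]
tool_rot: [0.725, 0.684, -0.057, 0.053]
ft_force: [0.5, 0.7, -1.7]
grip_width: 0.012
grip_force: 10.0
```

```bash
cat >> h.py <<'E'
def st():
    o=get_obs();M=R.from_quat(o["tool_rot"]).as_matrix()
    g=o["position"]+.164*M[:,2]
    a=np.degrees(np.arcsin(np.clip(M[:2,2]@-M[:2,0]/np.linalg.norm(M[:2,0]),-1,1))) if 0 else np.arcsin(M[2,0])
    print("t",round(o["time"],2),"grasp",g.round(4),"psi",round(psi(o),2),"tilt",round(a,4),"F",o["ft_force"].round(2),"M",o["moment"].round(2),"grip",round(o["grip_width"],4))
E
python3 -c "from h import *;st()"
```

```text
t 5.42 grasp [ 0.5968 -0.0443  0.176 ] psi 86.65 tilt -0.1556 F [ 0.55  0.72 -1.72] M [ 0.24 -0.34 -0.09] grip 0.012
```

Emit:
{"op": "move_arm", "data": {
  "commands": [
    [[0.048, 0, -0.037, 0, -0.01, 0], [0.096, 0, -0.074, 0, -0.02, 0], [0.096, 0, -0.074, 0, -0.02, 0], [0.096, 0, -0.074, 0, -0.02, 0]]
  ]
}}

```text
time: 5.92
position: [0.5985, -0.0145, 0.3405]
tool_rot: [0.724, 0.684, -0.064, 0.06]
ft_force: [1.0, -0.2, -1.0]
grip_width: 0.0118
grip_force: 10.0
```

```bash
python3 -c "from h import *;st()"
```

```text
t 5.92 grasp [ 0.5968 -0.0432  0.1791] psi 86.68 tilt -0.1762 F [ 1.04 -0.22 -1.01] M [ 0.12 -0.32 -0.1 ] grip 0.0118
```

Emit:
{"op": "move_arm", "data": {
  "commands": [
    [[0.048, 0, -0.037, 0, -0.01, 0], [0.048, 0, -0.037, 0, -0.01, 0], [0.048, 0, -0.037, 0, -0.01, 0]]
  ]
}}

```text
time: 6.3
position: [0.5986, -0.0124, 0.3416]
tool_rot: [0.724, 0.683, -0.068, 0.064]
ft_force: [0.9, -0.9, -1.3]
grip_width: 0.0121
grip_force: 10.0
```

```bash
python3 -c "from h import *;st()"
```

```text
t 6.3 grasp [ 0.5968 -0.0427  0.1805] psi 86.68 tilt -0.1861 F [ 0.93 -0.86 -1.32] M [ 0.05 -0.35 -0.13] grip 0.0121
```

Emit:
{"op": "move_arm", "data": {
  "commands": [
    [[0.048, 0, -0.037, 0, -0.01, 0], [0.048, 0, -0.037, 0, -0.01, 0], [0.048, 0, -0.037, 0, -0.01, 0]]
  ]
}}

```text
time: 6.68
position: [0.5987, -0.0103, 0.3428]
tool_rot: [0.724, 0.683, -0.071, 0.067]
ft_force: [1.6, -1.3, -0.9]
grip_width: 0.0119
grip_force: 10.0
```

```bash
python3 -c "from h import *;st()"
```

```text
t 6.67 grasp [ 0.5969 -0.0422  0.1819] psi 86.68 tilt -0.1962 F [ 1.6  -1.28 -0.88] M [-0.   -0.25 -0.08] grip 0.0119
```

Emit:
{"op": "move_arm", "data": {
  "commands": [
    [[0.048, 0, -0.037, 0, -0.01, 0], [0.048, 0, -0.037, 0, -0.01, 0], [0.048, 0, -0.037, 0, -0.01, 0]]
  ]
}}

```text
time: 7.05
position: [0.5988, -0.0081, 0.3438]
tool_rot: [0.723, 0.683, -0.075, 0.071]
ft_force: [1.5, -0.7, -1.3]
grip_width: 0.0121
grip_force: 10.0
```

```bash
python3 -c "from h import *;st()"
```

```text
t 7.05 grasp [ 0.5969 -0.0416  0.1833] psi 86.68 tilt -0.2062 F [ 1.51 -0.73 -1.26] M [-0.11 -0.29 -0.11] grip 0.0121
```

Rise ≈22.6 mm; still no contact.

Emit:
{"op": "move_arm", "data": {
  "commands": [
    [[0.048, 0, -0.037, 0, -0.01, 0], [0.048, 0, -0.037, 0, -0.01, 0], [0.048, 0, -0.037, 0, -0.01, 0]]
  ]
}}

```text
time: 7.42
position: [0.5989, -0.0059, 0.3449]
tool_rot: [0.723, 0.682, -0.079, 0.074]
ft_force: [0.7, -1.3, -0.7]
grip_width: 0.012
grip_force: 10.0
```

```bash
python3 -c "from h import *;st()"
```

```text
t 7.42 grasp [ 0.5969 -0.0411  0.1847] psi 86.69 tilt -0.2163 F [ 0.68 -1.28 -0.68] M [-0.22 -0.22 -0.12] grip 0.012
```

Emit:
{"op": "move_arm", "data": {
  "commands": [
    [[0.048, 0, -0.037, 0, -0.01, 0], [0.048, 0, -0.037, 0, -0.01, 0], [0.048, 0, -0.037, 0, -0.01, 0]]
  ]
}}

```text
time: 7.8
position: [0.5991, -0.0038, 0.3458]
tool_rot: [0.723, 0.682, -0.082, 0.077]
ft_force: [1.1, -2.1, -1.0]
grip_width: 0.012
grip_force: 10.0
```

```bash
python3 -c "from h import *;st()"
```

```text
t 7.8 grasp [ 0.597  -0.0405  0.186 ] psi 86.68 tilt -0.2263 F [ 1.11 -2.06 -0.99] M [-0.29 -0.31 -0.11] grip 0.012
```

Emit:
{"op": "move_arm", "data": {
  "commands": [
    [[0.048, 0, -0.037, 0, -0.01, 0], [0.048, 0, -0.037, 0, -0.01, 0], [0.048, 0, -0.037, 0, -0.01, 0]]
  ]
}}

```text
time: 8.18
position: [0.5992, -0.0016, 0.3467]
tool_rot: [0.722, 0.682, -0.086, 0.081]
ft_force: [1.3, -4.5, -3.4]
grip_width: 0.0117
grip_force: 10.0
```

```bash
python3 -c "from h import *;st()"
```

```text
t 8.18 grasp [ 0.5969 -0.04    0.1873] psi 86.68 tilt -0.2364 F [ 1.28 -4.51 -3.37] M [-0.42 -0.39 -0.1 ] grip 0.0117
```

Emit:
{"op": "move_arm", "data": {
  "commands": [
    [[-0.06, 0, 0.047, 0, 0.012, 0], [-0.122, 0, 0.095, 0, 0.025, 0], [-0.122, 0, 0.095, 0, 0.025, 0], [-0.122, 0, 0.095, 0, 0.025, 0]]
  ]
}}

```text
time: 8.68
position: [0.5989, -0.007, 0.3445]
tool_rot: [0.723, 0.682, -0.076, 0.072]
ft_force: [1.9, -2.5, -2.0]
grip_width: 0.0119
grip_force: 10.0
```

```bash
cat >> h.py <<'E'
H=np.array([.622,.128,0])
def swing(ths,tilt=0):
    """rows for turning the tool by th (clockwise) about the vertical hinge axis H"""
    o=get_obs();T=R.from_quat(o["tool_rot"])
    for th in ths:
        Z=R.from_euler('z',-th);p=H+Z.apply(o["position"]-H)
        print(round(th,3),(T.inv().apply(p-o["position"])/.04).round(3).tolist(),(T.inv()*Z*T).as_rotvec().round(3).tolist())
E
python3 -c "
from h import *;st();swing([.01,.03,.06,.1,.14,.18,.22,.26,.3,.33,.35])"
```

```text
t 8.68 grasp [ 0.5969 -0.0413  0.1841] psi 86.67 tilt -0.2108 F [ 1.9  -2.49 -1.96] M [-0.29 -0.2  -0.16] grip 0.0119
0.01 [0.004, -0.034, -0.001] [0.002, -0.0, 0.01]
0.03 [0.013, -0.102, -0.003] [0.006, -0.0, 0.029]
0.06 [0.028, -0.203, -0.006] [0.013, -0.0, 0.059]
0.1 [0.054, -0.338, -0.012] [0.021, -0.0, 0.098]
0.14 [0.085, -0.471, -0.018] [0.029, -0.0, 0.137]
0.18 [0.121, -0.603, -0.026] [0.038, -0.0, 0.176]
0.22 [0.162, -0.734, -0.035] [0.046, -0.0, 0.215]
0.26 [0.208, -0.862, -0.045] [0.054, -0.0, 0.254]
0.3 [0.259, -0.989, -0.056] [0.063, -0.0, 0.293]
0.33 [0.3, -1.082, -0.064] [0.069, -0.0, 0.323]
0.35 [0.33, -1.144, -0.071] [0.073, -0.0, 0.342]
```

Emit:
{"op": "move_arm", "data": {
  "commands": [
    [[0.002, -0.017, 0, 0.001, 0, 0.005], [0.004, -0.034, -0.001, 0.002, 0, 0.01], [0.009, -0.068, -0.002, 0.004, 0, 0.02], [0.013, -0.102, -0.003, 0.006, 0, 0.029], [0.015, -0.119, -0.003, 0.007, 0, 0.034], [0.015, -0.119, -0.003, 0.007, 0, 0.034]]
  ]
}}

```text
time: 9.43
position: [0.594, -0.0061, 0.3443]
tool_rot: [0.735, 0.67, -0.078, 0.071]
ft_force: [0.8, -1.5, -0.1]
grip_width: 0.012
grip_force: 10.0
```

```bash
python3 -c "
from h import *;st()"
```

```text
t 9.43 grasp [ 0.5909 -0.0403  0.1839] psi 84.68 tilt -0.2107 F [ 0.84 -1.53 -0.09] M [-0.2  -0.31 -0.09] grip 0.012
```

```bash
python3 -c "
from h import *;swing([.01,.03,.06,.1,.14,.18,.22,.26,.3,.34,.37,.38])"
```

```text
0.01 [0.004, -0.034, -0.001] [0.002, 0.0, 0.01]
0.03 [0.013, -0.102, -0.003] [0.006, 0.0, 0.029]
0.06 [0.029, -0.203, -0.006] [0.013, 0.0, 0.059]
0.1 [0.054, -0.338, -0.012] [0.021, 0.0, 0.098]
0.14 [0.085, -0.471, -0.018] [0.029, 0.0, 0.137]
0.18 [0.121, -0.603, -0.026] [0.038, 0.0, 0.176]
0.22 [0.162, -0.733, -0.035] [0.046, 0.0, 0.215]
0.26 [0.209, -0.862, -0.045] [0.054, 0.0, 0.254]
0.3 [0.26, -0.989, -0.056] [0.063, 0.0, 0.293]
0.34 [0.316, -1.113, -0.068] [0.071, 0.0, 0.332]
0.37 [0.361, -1.205, -0.077] [0.077, 0.0, 0.362]
0.38 [0.377, -1.235, -0.081] [0.079, 0.0, 0.372]
```

Emit:
{"op": "move_arm", "data": {
  "commands": [
    [[0.004, -0.034, -0.001, 0.002, 0, 0.01], [0.013, -0.102, -0.003, 0.006, 0, 0.029], [0.021, -0.152, -0.005, 0.009, 0, 0.044], [0.029, -0.203, -0.006, 0.013, 0, 0.059], [0.033, -0.237, -0.007, 0.015, 0, 0.069], [0.033, -0.237, -0.007, 0.015, 0, 0.069]]
  ]
}}

```text
time: 10.18
position: [0.5846, -0.0037, 0.3442]
tool_rot: [0.758, 0.643, -0.08, 0.068]
ft_force: [0.8, 0.3, -0.9]
grip_width: 0.0122
grip_force: 10.0
```

```bash
python3 -c "
from h import *;st();swing([.01,.03,.06,.1,.14,.18,.22,.26,.3,.34,.37,.38])"
```

```text
t 10.18 grasp [ 0.5789 -0.0375  0.1838] psi 80.63 tilt -0.2104 F [ 0.81  0.32 -0.89] M [ 0.19 -0.31 -0.15] grip 0.0122
0.01 [0.004, -0.034, -0.001] [0.002, 0.0, 0.01]
0.03 [0.013, -0.102, -0.003] [0.006, 0.0, 0.029]
0.06 [0.029, -0.203, -0.006] [0.013, 0.0, 0.059]
0.1 [0.054, -0.338, -0.011] [0.021, 0.0, 0.098]
0.14 [0.085, -0.471, -0.018] [0.029, 0.0, 0.137]
0.18 [0.121, -0.603, -0.026] [0.038, 0.0, 0.176]
0.22 [0.163, -0.733, -0.034] [0.046, 0.0, 0.215]
0.26 [0.209, -0.862, -0.044] [0.054, 0.0, 0.254]
0.3 [0.26, -0.988, -0.055] [0.063, 0.0, 0.293]
0.34 [0.316, -1.112, -0.067] [0.071, 0.0, 0.332]
0.37 [0.362, -1.204, -0.076] [0.077, 0.0, 0.362]
0.38 [0.377, -1.234, -0.08] [0.079, 0.0, 0.372]
```

Free of the catch; swinging on.

Emit:
{"op": "move_arm", "data": {
  "commands": [
    [[0.004, -0.034, -0.001, 0.002, 0, 0.01], [0.013, -0.102, -0.003, 0.006, 0, 0.029], [0.029, -0.203, -0.006, 0.013, 0, 0.059], [0.054, -0.338, -0.011, 0.021, 0, 0.098], [0.085, -0.471, -0.018, 0.029, 0, 0.137], [0.121, -0.603, -0.026, 0.038, 0, 0.176], [0.163, -0.733, -0.034, 0.046, 0, 0.215], [0.209, -0.862, -0.044, 0.054, 0, 0.254], [0.26, -0.988, -0.055, 0.063, 0, 0.293], [0.316, -1.112, -0.067, 0.071, 0, 0.332], [0.362, -1.204, -0.076, 0.077, 0, 0.362], [0.377, -1.234, -0.08, 0.079, 0, 0.372]]
  ]
}}

```text
time: 11.68
position: [0.5388, 0.0198, 0.3443]
tool_rot: [0.867, 0.488, -0.09, 0.052]
ft_force: [4.5, 2.8, -3.8]
grip_width: 0.012
grip_force: 10.0
```

```bash
python3 -c "
from h import *;st();swing([.01,.03,.06,.1,.14,.18,.22,.26,.3,.34,.37,.38])"
```

```text
t 11.68 grasp [ 0.5214 -0.0094  0.1839] psi 58.78 tilt -0.2089 F [ 4.5   2.75 -3.81] M [ 0.76 -0.82  0.01] grip 0.012
0.01 [0.004, -0.034, -0.001] [0.002, -0.0, 0.01]
0.03 [0.013, -0.102, -0.003] [0.006, -0.0, 0.029]
0.06 [0.028, -0.203, -0.006] [0.012, -0.0, 0.059]
0.1 [0.053, -0.337, -0.012] [0.021, -0.0, 0.098]
0.14 [0.084, -0.469, -0.019] [0.029, -0.0, 0.137]
0.18 [0.119, -0.601, -0.026] [0.037, -0.0, 0.176]
0.22 [0.16, -0.731, -0.035] [0.046, -0.0, 0.215]
0.26 [0.206, -0.859, -0.045] [0.054, -0.0, 0.254]
0.3 [0.257, -0.985, -0.056] [0.062, -0.0, 0.293]
0.34 [0.313, -1.109, -0.068] [0.07, -0.001, 0.333]
0.37 [0.358, -1.201, -0.078] [0.077, -0.001, 0.362]
0.38 [0.373, -1.231, -0.081] [0.079, -0.001, 0.372]
```

```bash
sed -i 's/^H=.*/H=np.array([.625,.128,0])/' h.py; python3 -c "
from h import *;st();swing([.01,.03,.06,.1,.14,.18,.22,.26,.3,.34,.37,.38])"
```

```text
t 11.68 grasp [ 0.5214 -0.0094  0.1839] psi 58.78 tilt -0.2089 F [ 4.5   2.75 -3.81] M [ 0.76 -0.82  0.01] grip 0.012
0.01 [0.004, -0.034, -0.001] [0.002, -0.0, 0.01]
0.03 [0.014, -0.103, -0.003] [0.006, -0.0, 0.029]
0.06 [0.032, -0.205, -0.007] [0.012, -0.0, 0.059]
0.1 [0.06, -0.34, -0.013] [0.021, -0.0, 0.098]
0.14 [0.093, -0.474, -0.02] [0.029, -0.0, 0.137]
0.18 [0.131, -0.607, -0.029] [0.037, -0.0, 0.176]
0.22 [0.175, -0.738, -0.038] [0.046, -0.0, 0.215]
0.26 [0.223, -0.867, -0.049] [0.054, -0.0, 0.254]
0.3 [0.277, -0.994, -0.06] [0.062, -0.0, 0.293]
0.34 [0.336, -1.118, -0.073] [0.07, -0.001, 0.333]
0.37 [0.383, -1.21, -0.083] [0.077, -0.001, 0.362]
0.38 [0.399, -1.241, -0.087] [0.079, -0.001, 0.372]
```

Emit:
{"op": "move_arm", "data": {
  "commands": [
    [[0.014, -0.034, -0.003, 0.002, 0, 0.01], [0.034, -0.103, -0.007, 0.006, 0, 0.029], [0.062, -0.205, -0.014, 0.012, 0, 0.059], [0.1, -0.34, -0.022, 0.021, 0, 0.098], [0.133, -0.474, -0.029, 0.029, 0, 0.137], [0.171, -0.607, -0.038, 0.037, 0, 0.176], [0.215, -0.738, -0.047, 0.046, 0, 0.215], [0.263, -0.867, -0.058, 0.054, 0, 0.254], [0.317, -0.994, -0.069, 0.062, 0, 0.293], [0.376, -1.118, -0.082, 0.07, 0, 0.333], [0.423, -1.21, -0.092, 0.077, 0, 0.362], [0.439, -1.241, -0.096, 0.079, 0, 0.372]]
  ]
}}

```text
time: 13.18
position: [0.505, 0.0602, 0.3444]
tool_rot: [0.943, 0.316, -0.1, 0.034]
ft_force: [1.7, -1.1, -1.2]
grip_width: 0.0118
grip_force: 10.0
```

```bash
python3 -c "
from h import *;st();swing([.01,.03,.06,.1,.14,.18,.22,.26,.3,.34,.37,.38])"
```

```text
t 13.18 grasp [0.4776 0.0392 0.1841] psi 37.02 tilt -0.2122 F [ 1.7  -1.11 -1.16] M [-0.07 -0.36 -0.06] grip 0.0118
0.01 [0.005, -0.034, -0.001] [0.002, -0.0, 0.01]
0.03 [0.015, -0.102, -0.003] [0.006, -0.0, 0.029]
0.06 [0.032, -0.204, -0.007] [0.013, -0.0, 0.059]
0.1 [0.061, -0.339, -0.014] [0.021, -0.0, 0.098]
0.14 [0.094, -0.472, -0.021] [0.029, -0.0, 0.137]
0.18 [0.133, -0.604, -0.029] [0.038, -0.0, 0.176]
0.22 [0.177, -0.735, -0.039] [0.046, -0.0, 0.215]
0.26 [0.226, -0.863, -0.05] [0.055, -0.0, 0.254]
0.3 [0.28, -0.989, -0.062] [0.063, -0.0, 0.293]
0.34 [0.338, -1.113, -0.074] [0.072, -0.0, 0.332]
0.37 [0.386, -1.205, -0.085] [0.078, -0.0, 0.362]
0.38 [0.402, -1.235, -0.088] [0.08, -0.0, 0.371]
```

Forces small. Gate ≈0.87 rad; continue.

Emit:
{"op": "move_arm", "data": {
  "commands": [
    [[0.005, -0.034, -0.001, 0.002, 0, 0.01], [0.015, -0.102, -0.003, 0.006, 0, 0.029], [0.032, -0.204, -0.007, 0.013, 0, 0.059], [0.061, -0.339, -0.014, 0.021, 0, 0.098], [0.094, -0.472, -0.021, 0.029, 0, 0.137], [0.133, -0.604, -0.029, 0.038, 0, 0.176], [0.177, -0.735, -0.039, 0.046, 0, 0.215], [0.226, -0.863, -0.05, 0.055, 0, 0.254], [0.28, -0.989, -0.062, 0.063, 0, 0.293], [0.338, -1.113, -0.074, 0.072, 0, 0.332], [0.386, -1.205, -0.085, 0.078, 0, 0.362], [0.402, -1.235, -0.088, 0.08, 0, 0.371]]
  ]
}}

```text
time: 14.68
position: [0.4882, 0.1099, 0.3442]
tool_rot: [0.986, 0.132, -0.105, 0.014]
ft_force: [-2.2, -1.8, 0.6]
grip_width: 0.0119
grip_force: 10.0
```

```bash
python3 -c "
from h import *;st();swing([.01,.03,.06,.1,.14,.18,.22,.26,.29,.31,.32])"
```

```text
t 14.68 grasp [0.4548 0.1007 0.1839] psi 15.3 tilt -0.2123 F [-2.21 -1.8   0.62] M [-0.27  0.18 -0.08] grip 0.0119
0.01 [0.005, -0.034, -0.001] [0.002, -0.0, 0.01]
0.03 [0.015, -0.102, -0.003] [0.006, -0.0, 0.029]
0.06 [0.033, -0.204, -0.007] [0.013, -0.0, 0.059]
0.1 [0.062, -0.339, -0.013] [0.021, -0.0, 0.098]
0.14 [0.096, -0.473, -0.021] [0.03, -0.0, 0.137]
0.18 [0.135, -0.605, -0.029] [0.038, -0.0, 0.176]
0.22 [0.18, -0.735, -0.039] [0.046, -0.0, 0.215]
0.26 [0.229, -0.863, -0.05] [0.055, -0.0, 0.254]
0.29 [0.27, -0.958, -0.058] [0.061, -0.0, 0.283]
0.31 [0.298, -1.021, -0.064] [0.065, -0.0, 0.303]
0.32 [0.313, -1.052, -0.068] [0.067, -0.0, 0.313]
```

Emit:
{"op": "move_arm", "data": {
  "commands": [
    [[0.0, -0.034, 0, 0.002, 0, 0.01], [0.0, -0.102, 0, 0.006, 0, 0.029], [0.013, -0.204, -0.003, 0.013, 0, 0.059], [0.042, -0.339, -0.009, 0.021, 0, 0.098], [0.076, -0.473, -0.017, 0.03, 0, 0.137], [0.115, -0.605, -0.025, 0.038, 0, 0.176], [0.16, -0.735, -0.035, 0.046, 0, 0.215], [0.209, -0.863, -0.046, 0.055, 0, 0.254], [0.25, -0.958, -0.054, 0.061, 0, 0.283], [0.293, -1.052, -0.064, 0.067, 0, 0.313], [0.323, -1.113, -0.07, 0.071, 0, 0.332], [0.323, -1.113, -0.07, 0.071, 0, 0.332]]
  ]
}}

```text
time: 16.18
position: [0.4896, 0.1565, 0.3443]
tool_rot: [0.994, -0.036, -0.105, -0.004]
ft_force: [-2.3, 0.8, 0.4]
grip_width: 0.0123
grip_force: 10.0
```

```bash
python3 -c "
from h import *;st()
for a in [.03,.06,.09,.12,.15,.175,.195,.208]:
    r=np.array([-.15,0,-.189]);d=R.from_rotvec([0,a,0]).apply(r)-r;print(a,(d/.04).round(3))"
```

```text
t 16.18 grasp [0.4554 0.1591 0.1839] psi -4.16 tilt -0.2109 F [-2.31  0.82  0.36] M [ 0.14  0.49 -0.16] grip 0.0123
0.03 [-0.14   0.     0.115]
0.06 [-0.277  0.     0.233]
0.09 [-0.409  0.     0.356]
0.12 [-0.539  0.     0.483]
0.15 [-0.664  0.     0.613]
0.175 [-0.765  0.     0.725]
0.195 [-0.844  0.     0.816]
0.208 [-0.895  0.     0.876]
```

Emit:
{"op": "move_arm", "data": {
  "commands": [
    [[-0.09, 0, 0.058, 0, 0.015, 0], [-0.16, 0, 0.115, 0, 0.03, 0], [-0.297, 0, 0.233, 0, 0.06, 0], [-0.429, 0, 0.356, 0, 0.09, 0], [-0.559, 0, 0.483, 0, 0.12, 0], [-0.684, 0, 0.613, 0, 0.15, 0], [-0.785, 0, 0.725, 0, 0.175, 0], [-0.864, 0, 0.816, 0, 0.195, 0], [-0.9, 0, 0.86, 0, 0.205, 0], [-0.9, 0, 0.86, 0, 0.205, 0], [-0.9, 0, 0.86, 0, 0.205, 0]]
  ]
}}

```text
time: 17.55
position: [0.4477, 0.1591, 0.3183]
tool_rot: [0.999, -0.036, -0.003, 0.0]
ft_force: [-1.3, -0.5, -1.0]
grip_width: 0.0121
grip_force: 10.0
```

```bash
python3 -c "
from h import *;st()"
```

```text
t 17.55 grasp [0.4468 0.1591 0.1543] psi -4.14 tilt -0.0051 F [-1.3  -0.49 -0.97] M [ 0.04  0.31 -0.09] grip 0.0121
```

Emit:
{"op": "move_arm", "data": {
  "commands": [
    [[-0.02, 0, 0.02, 0, 0.005, 0], [-0.02, 0, 0.027, 0, 0.005, 0], [-0.02, 0, 0.027, 0, 0.005, 0]]
  ]
}}

```text
time: 17.92
position: [0.4467, 0.1592, 0.3172]
tool_rot: [0.999, -0.036, -0.0, 0.0]
ft_force: [-2.9, -0.6, -0.0]
grip_width: 0.0122
grip_force: 10.0
```

```bash
python3 -c "
from h import *;st()"
```

```text
t 17.93 grasp [0.4467 0.1591 0.1532] psi -4.13 tilt -0.0001 F [-2.85 -0.57 -0.03] M [ 0.06  0.27 -0.13] grip 0.0122
```

Emit:
{"op": "move_arm", "data": {
  "commands": [
    [[0, 0, 0, 0, 0, 0], [0, 0, 0, 0, 0, 0], [0, 0, 0, 0, 0, 0], [0, 0, 0, 0, 0, 0], [0, 0, 0, 0, 0, 0], [0, 0, 0, 0, 0, 0]]
  ],
  "claw": -0.1
}}

```text
time: 18.68
position: [0.4467, 0.1592, 0.3171]
tool_rot: [0.999, -0.036, -0.0, 0.0]
ft_force: [0.2, -0.0, 0.3]
grip_width: 0.0474
grip_force: 0.0
```

Emit:
{"op": "move_arm", "data": {
  "commands": [
    [[0, 0, -0.1, 0, 0, 0], [0, 0, -0.4, 0, 0, 0], [0, 0, -0.8, 0, 0, 0], [0, 0, -1.3, 0, 0, 0], [0, 0, -1.9, 0, 0, 0], [0, 0, -2.4, 0, 0, 0], [0, 0, -2.7, 0, 0, 0], [0, 0, -2.8, 0, 0, 0], [0, 0, -2.8, 0, 0, 0]]
  ]
}}

```text
time: 19.8
position: [0.4466, 0.1592, 0.4291]
tool_rot: [0.999, -0.036, -0.0, 0.0]
ft_force: [0.4, 0.3, 0.3]
grip_width: 0.0475
grip_force: 0.0
```

Run:
```python
from h import *
st();c=camera("side");w=camera("wrist");cv2.imwrite("pics/f.png",np.hstack([cv2.resize(x["pixels"],(400,300)) for x in (c,w)]))
for n,x in(("side",c),("wrist",w)):
    P=cloud(x);h=cv2.cvtColor(x["pixels"],cv2.COLOR_BGR2HSV)
    q=P[(cv2.inRange(h,(0,150,60),(6,255,255))>0)&(x["range_z"]>0)&(P[...,2]>.12)&(P[...,2]<.22)]
    if len(q):print(n,np.percentile(q,[3,50,97],0).round(4))
```

```text
t 19.8 grasp [0.4465 0.1591 0.2651] psi -4.13 tilt -0.0003 F [0.41 0.29 0.28] M [0.07 0.01 0.05] grip 0.0475
side [[0.4335 0.1584 0.1326]
 [0.4459 0.166  0.1523]
 [0.4581 0.1683 0.1661]]
wrist [[0.4324 0.1536 0.164 ]
 [0.4457 0.1592 0.1656]
 [0.4573 0.1644 0.1667]]
```

View pics/f.png

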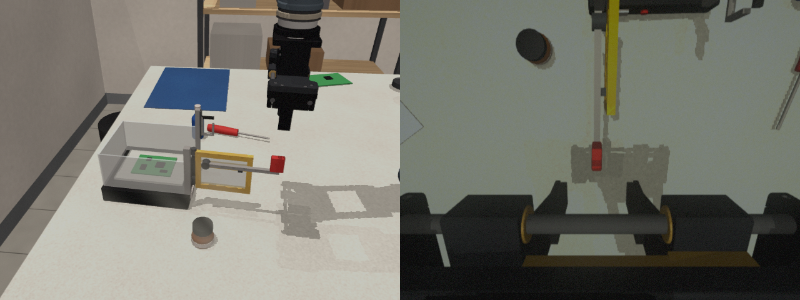

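The final view shows the gate square to the front (yellow frame at about (225,170)), the bar level with its red tab at (277,163) and a tab top of 0.166 m, so it is at rest. The jar and screwdriver are where they were, and the gripper is clear.

```bash
python3 -c "
from rig import *;print(hand_in())"
```

```text
the job is handed in; nothing more can be done
None
```

The gate is open to about 1.59 rad with the latch bar lying back down on it. The bottle, jar and screwdriver were not touched, and the job was handed in at about 20 s.

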